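Fold back the bifold door of the jar bay

TASK

Open the jar bay: push the two-panel folding door in at its fold so that it collapses along its floor track, then press the folded panels home towards the side wall they are hinged to until the roller catch snaps and holds them. Do not shove the door roughly, and leave the jars in the bay and the roll of tape in front of it where they stand.

Things in the scene. Friction and masses are not known exactly. Their poses are not given: they have to be found in the camera images.
- bay: Open-topped grey bench cupboard, fixed, 348 mm wide, 280 deep, walls 170 high, no roof. Origin: middle of the door opening, on the bench, in the plane of the shut door; x points into the bay, y to its left wall, z up. Floor 6 mm high; inner wall faces at y = +162 and -162, back wall at x = 253 mm. The door's floor track runs along y at x = 0. All bay (x, y) below are in this frame.
- door (a joint): Fold angle q, rad: 0 = flat across the opening, 1.45 = hard stop, both panels folded into the bay by the left wall. Fold at bay (140 sin q, 140 - 140 cos q) mm. Stays where left (drag 1-2 N at the fold). From 1.30 the catch pushes it back out; forced past 1.39 it snaps to about 1.445 and is held: this takes about 12 N at the fold, 8 N at the second panel's middle. Press under 25 N.
- pivot (a point): The fixed upright hinge line of the first panel, at the left post of the bay: bay (0, 140) mm. The point is 120 mm above the bench.
- fold (a point): The fold: upright steel hinge knuckle, 14 mm thick, top at 172 mm, 140 mm from the pivot, always on the bay's side of the shut plane. The point is on its axis, 120 mm above the bench. From the front the panels form a V with the fold at its bottom, symmetric about bay x; it narrows on whatever pushes in it, so the last part must be pressed on the second panel's other face, inside the bay.
- leaf: Second panel: white board 10 mm thick (edge strips 13), 140 mm between fold and leading edge, 15 to 164 mm above the bench; the first panel is alike. Origin: on the fold axis at bench height; its -y axis points to the leading edge, its +x axis out of the face that looks into the bay and, when folded, away from the left wall. It always makes the mirror angle of the first panel.
- lead_edge (a point): The leading edge of the second panel, 140 mm from the fold, guided in the floor track, at bay (0, 140 - 280 cos q) mm. It starts near the right post and ends beside the left post. The point is 120 mm above the bench.
- roller (a point): Upright roller of the spring catch, 12 mm thick, 115 to 155 mm above the bench, sticking out of a grey block on the left wall inside the bay (block at bay x 164 to 194, y 100 to 162, top at 163 mm). At rest at bay (146, 111) mm; it yields towards bay +x.
- jar_a: Loose glass jar with steel lid, 72 mm diameter, 140 mm high, standing in the bay at the back right. Origin: centre of its underside.
- jar_b: Loose glass jar with steel lid, 64 mm diameter, 115 mm high, standing in the bay near the back wall, about the middle. Origin: centre of its underside.
- tape: Roll of tape lying on the bench in front of the bay's right half: ring 90 mm diameter, 24 mm high. Origin: centre of its underside.

How it is judged:
On the way, in this order (a step that is already met when the one before it is completed fails the run):
1. the fold is pushed in and the door is more than half folded (fold angle over 0.8 rad) (value of joint door above 0.8 rad), for 0.1 s.
2. the folded panels are pressed past the catch (fold angle over 1.42 rad) (value of joint door above 1.42 rad), for 0.2 s.
At the end, for the whole second after the job is handed in: The door is fully folded and held by the catch (fold angle over 1.42 of 1.45 rad) and at rest (value of joint door above 1.42 rad and velocity of joint door below 0.05 rad/s); the robot touches nothing.
It fails at once if a jar in the bay is shifted more than 15 mm or tipped (distance of any of jar_a, jar_b from where it was at the start of the episode above 0.015 m or angle between any of jar_a, jar_b's own z axis and vertical above 0.25 rad).
It fails at once if the roll of tape is shifted more than 20 mm (distance of tape from where it was at the start of the episode above 0.02 m).
It fails at once if the bay or its door is pushed with more than 45 N (contact force between the arm and bay above 45 N).
It also fails if it takes over 48 s, if anything falls off the work surface, if the arm or the gripper's body presses on something with over 40 N, if the wrist force passes 120 N, or if a joint passes its speed limit or range.

ROBOT

A 6-joint arm with a two-finger parallel gripper is mounted at the origin on the work surface. World frame = base frame: x ahead of the robot, y to its left, z up, the work surface at z = 0. Lengths are in m, angles in rad, forces in N, time in s.
With the tool pointing down it reaches from about 0.425 to 0.95 m from the base axis. Payload 3.5 kg.
Tool frame: the origin (TCP) lies on the centre line of the jaws, within the pads' length; the fingertips stand 14 mm ahead of it and the grasp point (between the pads) lies 5 mm behind it (ctrl.tip_reach is the distance from the TCP to the fingertips, in m); z points along the fingers, y is the line along which they close (so a half turn about z gives the same grasp; the last joint's range is limited). The gripper opens to 85 mm and grips with 20 to 120 N. Pads are 22 mm wide; open, the fingers measure 114 mm over their backs; the gripper's body (76 mm by 85 mm) begins 54 mm behind the grasp point. The pads swing forward as they close: fully open they stand 13 mm farther back than shut.
Start: joints at [-1.405, 0.286, 1.577, -0, 1.279, -0.15], TCP at [0.21, -0.642, 0.245] pointing down, gripper open.
Joint ranges: [-2.77, 2.77], [-0.9, 2.22], [0.21, 2.48], [-1.53, 4.67], [0.24, 2.81], [-2.84, 2.84]. Speed limits (rad/s): [2.79, 2.79, 3.14, 3.14, 3.14, 3.14].

INTERFACE

Orientations are given as a unit quaternion [x, y, z, w].
In Python, from plant import get_state, imaging, workorder, ctrl gives the robot as it stands. The module is installed in compiled form; this text tells all that it offers.
- The arm moves only by the shell command python3 -m jog 'ROWS' [FORCE]. ROWS is JSON, a list of rows, each a list of 7 numbers: the closure, from 0 (fully open) to 1 (shut), then the shift along the tool's x, y, z in mm, then the turn, a rotation vector about the tool's x, y, z in rad. In form: [[gripper, tx, ty, tz, ax, ay, az], ...]. A call has 1 to 12 rows; each row is the pose to reach, as a shift and turn from the pose commanded when the call began, along the tool's axes at that moment; what a row does not reach only later rows make up. A row lasts 1/10 s, in which the tool goes at most 50 mm and 8.59 degrees, less where a joint would pass 70% of its speed; a pose out of reach is approached as far as the arm can. A call with a gripper value outside its range is refused whole. The fingers move at their own pace and stop on an object; FORCE is the grip in N (left out, the last holds). Time passes only in rows, so rows that repeat a pose let the fingers close. It gives the time, the measured TCP pose, the force, the opening and the grip force at its end, in the units of the state.
- get_state(): the state, without advancing time (a new reading comes with each control period).
- imaging.read_camera(name): name is "scene" or "side" or "wrist"; returns a dict with "image" (400x640x3 uint8, blue, green, red), "fx", "fy", "cx", "cy" (pixels), "R" (3x3) and "t" (3): a world point X has camera coordinates R X + t; the wrist camera has in their place "tool_from_camera" (4x4, takes a point from camera to tool coordinates, whose origin is the TCP and whose axes are the flange's). Camera axes: x right, y down, z forward; pixel columns grow to the right and rows downward; lengths in m; the calibration is good to about 2 mm. A picture is of the moment at which its call begins: read the wrist's pose just before it. There is no depth.
- workorder.sign_off(): hands the job in; it is judged then, once.
The state is a dict: "time": time; "qpos": joint angles; "dq": joint speeds; "joint_efforts": joint torques, N m; "eef_pos": TCP position; "tcp_rot": TCP orientation; "contact_force": force on the tool from outside, world axes, zero at the start; "wrist_torque": the same for the moment, N m; "opening": opening from 0.0 (shut) to 1.0 (fully open); "finger_force": force on a finger pad.
Only numpy, scipy, OpenCV 4.12 (cv2) and the standard library are available. Lean on these libraries where they do the work, as an engineer would, in place of code of your own. Each camera call takes 0.05 s, during which the arm holds its last target. There are 200 camera calls.

## Working session

There is one attempt and no reset: what is moved stays moved. The work goes in short steps, Python scripts to look and compute and a shell command to move; the robot and the scene stay as the last step left them, time stands still between calls to the robot, and variables do not carry over. Pictures are saved under pics/ and viewed, at most 10 in all, crops included, and the job is handed in when it is done.

```bash
mkdir -p pics; python3 - <<'E'
from plant import get_state, imaging, ctrl
import cv2, numpy as np
s=get_state();print(s['time'],s['eef_pos'],s['tcp_rot'],s['opening'],ctrl.tip_reach)
for n in ("scene","side"):
    c=imaging.read_camera(n);cv2.imwrite(f'pics/{n}0.png',c['image'])
    np.savez(n+'.npz',**{k:np.array(c[k]) for k in('fx','fy','cx','cy','R','t')})
    R=np.array(c['R']);print(n,c['fx'],-R.T@np.array(c['t']),R[2])
E
```

```text
0.0 [ 0.20958569 -0.64098033  0.24391684] [ 9.87556633e-01  1.57259220e-01 -1.22508622e-05 -1.19750213e-03] 0.9982489623131606 0.014
scene 405.2683333930317 [0.98403295 0.1465271  0.59522118] [-0.67176876 -0.21415963 -0.7091279 ]
side 445.11943923608146 [ 0.47585167 -0.45207775  0.68031613] [ 0.09623838  0.61709426 -0.78098198]
```

View pics/scene0.png

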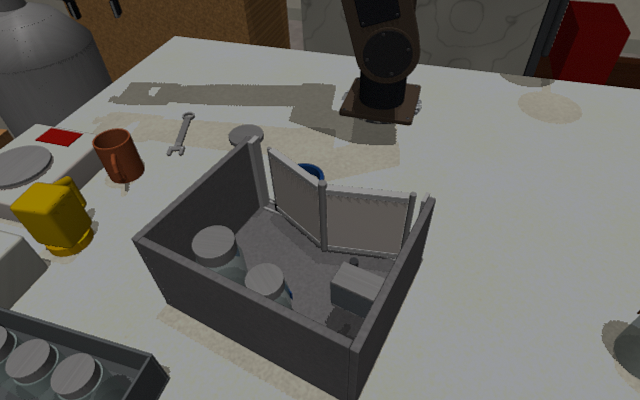

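View pics/side0.png

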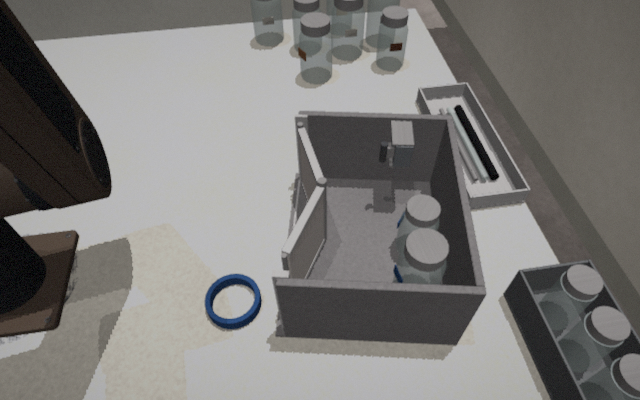

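The scene view shows the bay with its back wall nearest the camera: outer top corners near (137,238), (352,352) and (433,198), fold top at (323,182). The side view shows the bay at about (275..482, 114..290), fold top at (321,181) and tape at (233,301). I'll fit the bay pose and check it with an overlay.

```bash
cat > h.py <<'E'
import numpy as np, cv2
from scipy.optimize import least_squares
C={n:np.load(f'{n}.npz') for n in('scene','side')}
def proj(n,X):
    c=C[n];p=np.atleast_2d(X)@c['R'].T+c['t']
    return np.c_[c['fx']*p[:,0]/p[:,2]+c['cx'],c['fy']*p[:,1]/p[:,2]+c['cy']]
def ray(n,u,v,z):
    c=C[n];d=c['R'].T@[(u-c['cx'])/c['fx'],(v-c['cy'])/c['fy'],1];o=-c['R'].T@c['t']
    return o+d*(z-o[2])/d[2]
def b2w(P,p):
    P=np.atleast_2d(np.array(P,float))/1000;a=p[2];c,s=np.cos(a),np.sin(a)
    return np.c_[p[0]+c*P[:,0]-s*P[:,1],p[1]+s*P[:,0]+c*P[:,1],P[:,2]]
E
cat > fit.py <<'E'
from h import *
def pts(q): return [[265,-174,170],[265,174,170],[253,162,170],[253,-162,170],[140*np.sin(q),140-140*np.cos(q),172],[0,140-280*np.cos(q),164]]
obs={'scene':[(137,238),(352,353),(348,340),(148,234),(323,182),(270,151)],'side':[(482,290),(450,116),(445,122),(470,288),(321,181),(287,260)]}
def f(p): return np.concatenate([(proj(n,b2w(pts(p[3]),p))-obs[n]).ravel() for n in obs])
r=least_squares(f,[.65,-.1,0,.3],loss='soft_l1');p=r.x;print(p.round(4));print(f(p).reshape(2,-1,2).round(1).tolist())
np.save('bay.npy',p);q=p[3]
W=[[[265,-174,170],[265,174,170],[-7,174,170],[-7,-174,170],[265,-174,170]],[[253,-162,170],[253,162,170],[0,162,170]],[[253,162,6],[253,-162,6],[0,-162,6]],[[0,140,164],[140*np.sin(q),140-140*np.cos(q),164],[0,140-280*np.cos(q),164]],[[164,100,163],[194,100,163],[194,162,163],[164,162,163],[164,100,163]]]
for n,(x0,y0,x1,y1) in {'scene':(120,120,440,360),'side':(200,100,500,325)}.items():
    im=cv2.imread(f'pics/{n}0.png');im=cv2.resize(im[y0:y1,x0:x1],(800,600),interpolation=cv2.INTER_CUBIC);im=cv2.convertScaleAbs(im,alpha=1.6);k=800/(x1-x0)
    for w in W: cv2.polylines(im,[((proj(n,b2w(w,p))-[x0-.5,y0-.5])*k).astype(int)],False,(0,255,0),1)
    cv2.imwrite(f'pics/{n}_o.png',im)
t=ray('side',233,301,.018);print('tape',t)
c,s=np.cos(p[2]),np.sin(p[2]);
for nm,(n,u,v,z) in dict(tape=('side',233,301,.018),a=('side',427,249,.14),b=('side',423,209,.115),a2=('scene',214,243,.14),b2=('scene',266,280,.115)).items():
    d=ray(n,u,v,z)[:2]-p[:2];print(nm,(1000*np.array([c*d[0]+s*d[1],-s*d[0]+c*d[1]])).round())
E
python3 fit.py
```

```text
[ 0.4946  0.0036 -0.2318  0.3189]
[[[-6.2, -3.9], [1.9, -0.0], [1.2, -1.3], [-4.5, -2.4], [0.0, -0.9], [0.2, -5.6]], [[2.4, 6.6], [4.7, -0.2], [3.5, -2.0], [3.5, -0.6], [-0.1, -1.5], [-5.9, -5.9]]]
tape [ 0.37687678 -0.10174538  0.018     ]
tape [ -90. -130.]
a [204. -88.]
b [209.   6.]
a2 [205. -83.]
b2 [208.   8.]
```

View pics/scene_o.png

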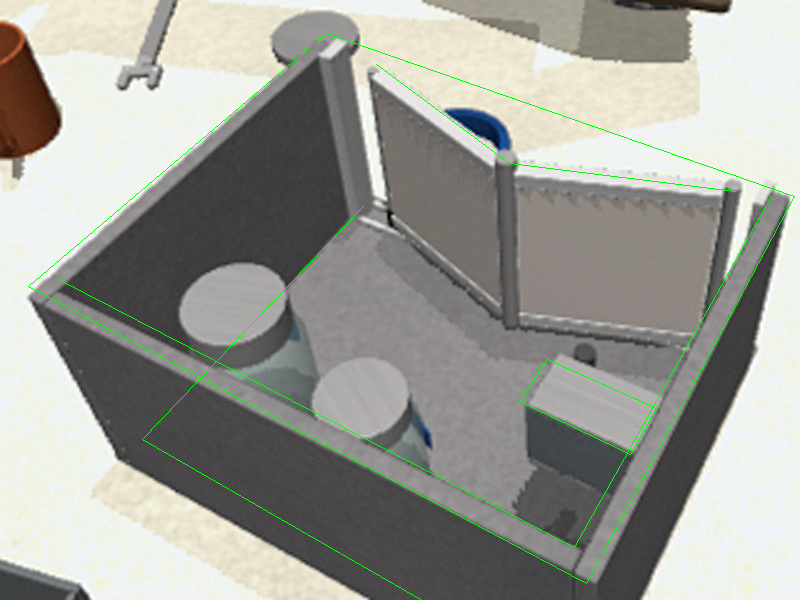

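View pics/side_o.png

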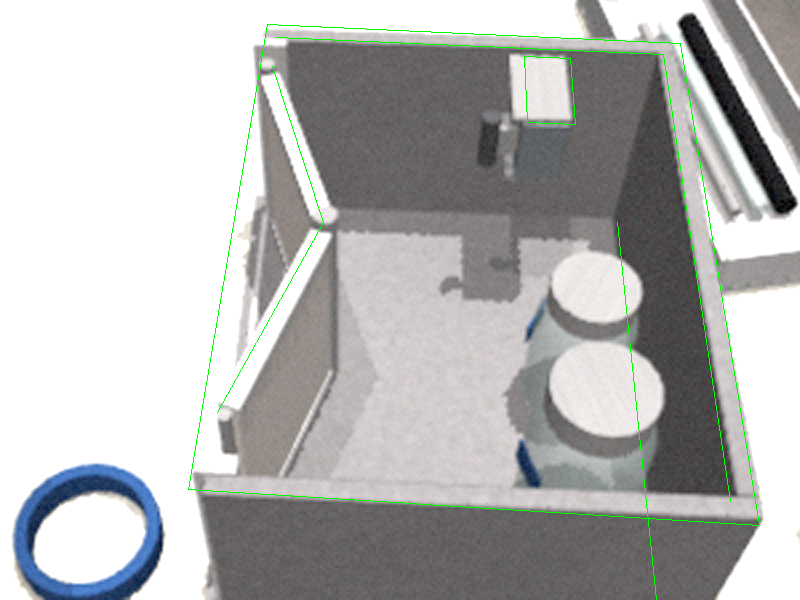

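The scene overlay shows the fold top at crop (507,158), pivot (733,186), lead edge (378,70) and block corners near (545,360), (527,402), (632,450). The side overlay shows the fold at (323,215), pivot (267,66), lead edge (226,412) and the block at (510..577, 57..125). The fit is slightly off, so I'll refit with these sharper picks.

```bash
cat > fit2.py <<'E'
from h import *
def pts(q): return [[140*np.sin(q),140-140*np.cos(q),172],[0,140,172],[0,140-280*np.cos(q),172],[164,100,163],[194,100,163],[194,162,163],[164,162,163],[146,111,155],[265,-174,170],[253,162,170],[253,-162,170]]
N=np.nan
sc=np.array([(507,157),(733,186),(378,70),(560,357),(527,402),(632,450),(657,395),(585,350),(33,297),(577,545),(62,290)])/2.5+[119.5,119.5]
si=np.array([(323,214),(267,65),(226,411),(517,125),(577,121),(570,57),(510,57),(491,117),(762,521),(658,52),(737,495)])/2.667+[199.5,99.5]
def f(p,full=0): 
    return np.concatenate([(proj(n,b2w(pts(p[3]),p))-o).ravel() for n,o in(('scene',sc),('side',si))])
r=least_squares(f,[.5,0,-.2,.3],loss='soft_l1');p=r.x;print(p.round(4));print(f(p).reshape(2,-1,2).round(1).tolist());np.save('bay.npy',p)
# direct triangulation
c,s=np.cos(p[2]),np.sin(p[2])
for i,nm in enumerate(['fold','pivot','lead','b1','b2','b3','b4','roller','BR','BLi','BRi']):
    g=lambda X:np.r_[proj('scene',X)[0]-sc[i],proj('side',X)[0]-si[i]]
    X=least_squares(g,[.6,0,.17]);d=X.x[:2]-p[:2];print(nm,X.x.round(3),round(X.cost,1),'bay',(1000*np.array([c*d[0]+s*d[1],-s*d[0]+c*d[1]])).round(),np.round(pts(p[3])[i]))
for nm,(n,u,v,z) in dict(tape=('side',233,301,.018),a=('side',427,249,.14),b=('side',423,209,.115),a2=('scene',214,243,.14),b2=('scene',266,280,.115)).items():
    d=ray(n,u,v,z)[:2]-p[:2];print(nm,(1000*np.array([c*d[0]+s*d[1],-s*d[0]+c*d[1]])).round())
E
python3 fit2.py
```

```text
[ 0.494   0.0014 -0.2111  0.3279]
[[[-0.1, -1.0], [0.8, -3.3], [-2.6, -5.3], [-3.5, 0.0], [-1.1, -0.9], [1.9, 0.0], [1.6, 3.5], [-0.1, -0.1], [-2.3, -1.6], [2.7, -0.2], [-1.1, -1.6]], [[0.8, 0.2], [0.2, -2.2], [-1.9, -1.7], [2.6, -1.5], [-1.8, 0.6], [-1.7, -0.1], [3.6, -0.6], [0.8, 0.1], [1.7, -0.4], [0.1, -0.2], [-0.1, 0.4]]]
fold [0.539 0.    0.171] 0.4 bay [44.  8.] [ 45.   7. 172.]
pivot [0.523 0.138 0.166] 0.3 bay [  0. 140.] [  0 140 172]
lead [ 0.47  -0.117  0.162] 0.1 bay [   1. -121.] [   0. -125.  172.]
b1 [0.671 0.068 0.158] 0.4 bay [159. 102.] [164 100 163]
b2 [0.707 0.06  0.164] 0.6 bay [196. 102.] [194 100 163]
b3 [0.72  0.117 0.165] 0.0 bay [196. 160.] [194 162 163]
b4 [0.683 0.123 0.163] 0.8 bay [159. 158.] [164 162 163]
roller [0.659 0.08  0.154] 0.2 bay [145. 111.] [146 111 155]
BR [ 0.716 -0.223  0.166] 0.0 bay [ 264. -173.] [ 265 -174  170]
BLi [0.776 0.104 0.17 ] 0.7 bay [254. 160.] [253 162 170]
BRi [ 0.708 -0.208  0.168] 0.0 bay [ 254. -160.] [ 253 -162  170]
tape [ -93. -125.]
a [203. -89.]
b [209.   4.]
a2 [203. -85.]
b2 [208.   6.]
```

The bay is at (0.494, 0.001) with yaw -0.211, and the door stands at q≈0.33. I'll move above the front of the fold with the gripper shut.

```bash
cat > go.py <<'E'
import sys
from h import *
from plant import get_state,ctrl
from scipy.spatial.transform import Rotation as Ro
p=np.load('bay.npy');s=get_state();R=Ro.from_quat(s['tcp_rot']);e=np.array(s['eef_pos'])
Rb=Ro.from_euler('z',p[2]);b=Rb.inv().apply(e-[p[0],p[1],0])*1000
print('t',round(s['time'],2),'bay',b.round(1),'F(bay)',Rb.inv().apply(s['contact_force']).round(1),'tip',ctrl.tip_reach,'op',round(s['opening'],2))
if len(sys.argv)>1:
    g=np.array([float(a) for a in sys.argv[1:4]])
    Rg=Ro.from_matrix(np.array([[0,1,0],[1,0,0],[0,0,-1.]]));Rg=Rb*Rg
    print('shift tool mm',R.inv().apply(Rb.apply(g-b)).round(1),'turn',(R.inv()*Rg).as_rotvec().round(3))
E
python3 -m jog '[[1,40,-44,0,0,0,0],[1,80,-88,0,0,0,0],[1,120,-133,0,0,0,0],[1,160,-178,0,0,0,0],[1,200,-223,0,0,0,0],[1,240,-268,0,0,0,0],[1,280,-312,0,0,0,0],[1,320,-357,0,0,0,0],[1,360,-402,0,0,0,0],[1,400,-447,0,0,0,0],[1,440,-492,0,0,0,0],[1,473,-529,0,0,0,0]]' 40; python3 go.py 0 8 244
```

```text
time: 1.3
eef_pos: [0.4512, -0.0902, 0.2452]
tcp_rot: [0.988, 0.157, 0.0, 0.0]
contact_force: [1.3, -0.9, 0.8]
opening: 0.001
finger_force: 0.0
t 1.3 bay [-22.6 -98.5 245.2] F(bay) [ 1.4 -0.6  0.8] tip 0.014 op 0.0
shift tool mm [ 73.1 -80.7   1.2] turn [ 0.    -0.    -1.044]
```

```bash
python3 -m jog '[[1,0,0,0,0,0,0],[1,0,0,0,0,0,0]]'; python3 go.py 0 8 244
```

```text
time: 1.5
eef_pos: [0.4511, -0.091, 0.2449]
tcp_rot: [0.987, 0.159, -0.0, 0.0]
contact_force: [0.1, -0.9, -0.6]
opening: -0.005
finger_force: 0.0
t 1.5 bay [-22.6 -99.4 244.9] F(bay) [ 0.3 -0.8 -0.6] tip 0.014 op -0.01
shift tool mm [ 73.8 -81.2   0.9] turn [-1.00e-03  1.00e-03 -1.04e+00]
```

```bash
python3 -m jog '[[1,12,-14,0,0,0,-0.14],[1,25,-27,0,0,0,-0.28],[1,37,-41,0,0,0,-0.42],[1,50,-54,0,0,0,-0.56],[1,62,-68,0,0,0,-0.7],[1,74,-81,0,0,0,-0.84],[1,74,-81,0,0,0,-0.98],[1,74,-81,0,0,0,-1.043],[1,74,-81,0,0,0,-1.043],[1,74,-81,0,0,0,-1.043]]'; python3 go.py 0 8 140
```

```text
time: 2.5
eef_pos: [0.4961, 0.0064, 0.2451]
tcp_rot: [0.779, 0.627, -0.0, -0.0]
contact_force: [-0.1, -0.3, -0.1]
opening: -0.001
finger_force: 0.0
t 2.5 bay [  1.    5.3 245.1] F(bay) [ 0.  -0.3 -0.1] tip 0.014 op -0.0
shift tool mm [  2.7  -1.  105.1] turn [-0.     0.    -0.005]
```

Next I'll lower to z=140 in front of the fold and check from near with the wrist and side cameras.

```bash
python3 -m jog '[[1,1,0,20,0,0,0],[1,3,-1,45,0,0,0],[1,3,-1,70,0,0,0],[1,3,-1,90,0,0,0],[1,3,-1,105,0,0,0],[1,3,-1,105,0,0,0]]'; python3 go.py 20 8 140; python3 - <<'E'
from plant import imaging
import cv2
im=imaging.read_camera('side')['image'][100:325,200:500]
cv2.imwrite('pics/s1.png',cv2.convertScaleAbs(cv2.resize(im,(800,600)),alpha=1.6))
E
```

```text
time: 3.1
eef_pos: [0.494, 0.0104, 0.1378]
tcp_rot: [0.779, 0.627, -0.002, -0.002]
contact_force: [-0.2, 1.5, -0.8]
opening: 0.001
finger_force: 0.0
t 3.1 bay [ -1.9   8.8 137.8] F(bay) [-0.5  1.4 -0.8] tip 0.014 op 0.0
shift tool mm [-0.7 21.8 -2.4] turn [-0.006  0.    -0.003]
```

View pics/s1.png

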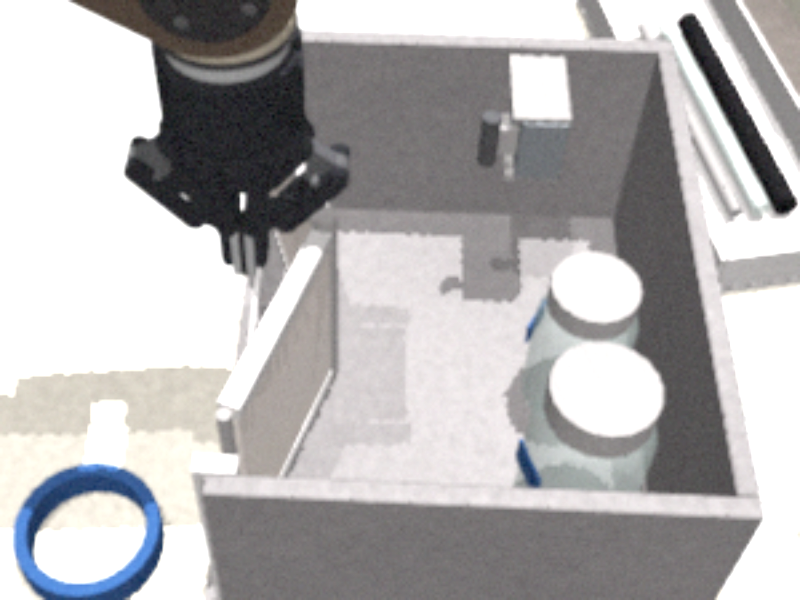

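The side view shows the shut fingers in front of the fold, tip near (245,265), with the finger linkages flaring out above the pads. I'll raise about 14 mm so that only the fingertips meet the door, then push along the fold's arc.

```bash
python3 -m jog '[[1,0,0,-14,0,0,0],[1,0,10,-14,0,0,0],[1,0,16,-14,0,0,0],[1,0,20,-14,0,0,0],[1,1,24,-14,0,0,0],[1,3,28,-14,0,0,0],[1,5,32,-14,0,0,0],[1,7,36,-14,0,0,0],[1,9,40,-14,0,0,0],[1,11,43,-14,0,0,0],[1,14,46,-14,0,0,0],[1,16,48,-14,0,0,0]]'; python3 go.py 54 29 152
```

```text
time: 4.35
eef_pos: [0.5466, 0.0165, 0.1543]
tcp_rot: [0.778, 0.628, 0.0, 0.0]
contact_force: [-0.4, -1.3, -0.3]
opening: 0.001
finger_force: 0.8
t 4.35 bay [ 48.2  25.8 154.3] F(bay) [-0.2 -1.4 -0.3] tip 0.014 op 0.0
shift tool mm [3.2 5.8 2.3] turn [ 0.    -0.    -0.001]
```

```bash
python3 -m jog '[[1,3,4,0,0,0,0],[1,6,8,0,0,0,0],[1,10,12,0,0,0,0],[1,13,15,0,0,0,0],[1,17,17,0,0,0,0],[1,22,17,0,0,0,0],[1,27,16,0,0,0,0],[1,32,15,0,0,0,0],[1,37,14,0,0,0,0],[1,42,13,0,0,0,0],[1,47,12,0,0,0,0],[1,47,12,0,0,0,0]]'; python3 go.py 60 84 152; python3 - <<'E'
from plant import imaging
import cv2
im=imaging.read_camera('scene')['image'][120:360,120:440]
cv2.imwrite('pics/c2.png',cv2.convertScaleAbs(cv2.resize(im,(800,600)),alpha=1.6))
E
```

```text
time: 5.55
eef_pos: [0.5679, 0.0609, 0.1544]
tcp_rot: [0.778, 0.629, 0.001, -0.0]
contact_force: [0.3, 0.7, -0.4]
opening: 0.002
finger_force: 0.1
t 5.55 bay [ 59.8  73.6 154.4] F(bay) [ 0.1  0.8 -0.4] tip 0.014 op 0.0
shift tool mm [10.3  0.2  2.4] turn [ 0.    -0.001 -0.   ]
```

View pics/c2.png

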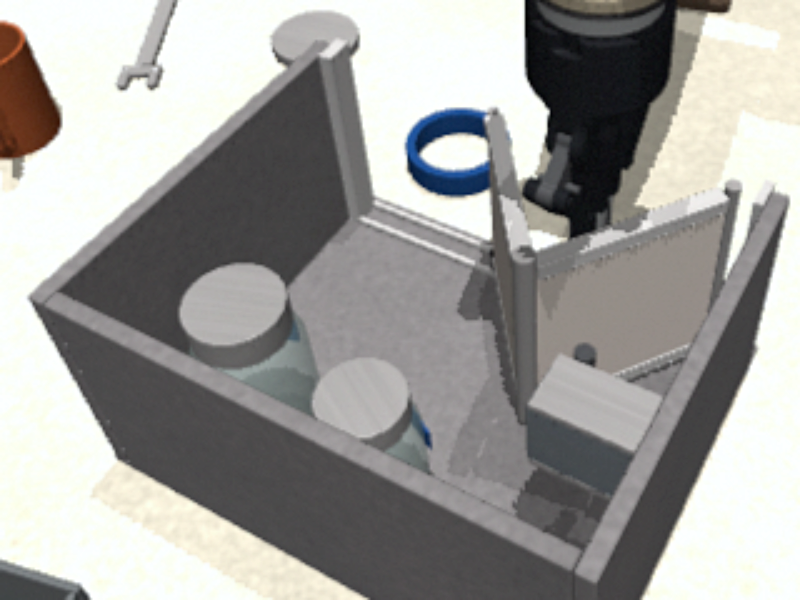

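The scene view shows the door well folded, fold top at crop (525,253), with the finger inside the V and jars and tape unmoved. I'll push on a little, then lift out.

```bash
python3 -m jog '[[1,4,-1,0,0,0,0],[1,8,-3,0,0,0,0],[1,12,-5,0,0,0,0],[1,16,-7,0,0,0,0],[1,19,-9,0,0,0,0],[1,19,-9,0,0,0,0],[1,13,-9,0,0,0,0],[1,13,-9,-15,0,0,0],[1,13,-9,-35,0,0,0],[1,13,-9,-55,0,0,0],[1,13,-9,-65,0,0,0],[1,13,-9,-65,0,0,0]]'; python3 go.py 78 -5 219; python3 - <<'E'
from plant import imaging
import cv2
im=imaging.read_camera('side')['image'][100:325,200:500]
cv2.imwrite('pics/s3.png',cv2.convertScaleAbs(cv2.resize(im,(800,600)),alpha=1.6))
E
```

```text
time: 6.8
eef_pos: [0.5631, 0.0744, 0.2222]
tcp_rot: [0.778, 0.628, 0.002, 0.002]
contact_force: [0.0, 0.7, -0.1]
opening: -0.001
finger_force: 0.0
t 6.8 bay [ 52.3  85.9 222.2] F(bay) [-0.1  0.7 -0.1] tip 0.014 op -0.0
shift tool mm [-90.8  25.8   3.2] turn [ 0.005 -0.001 -0.001]
```

View pics/s3.png

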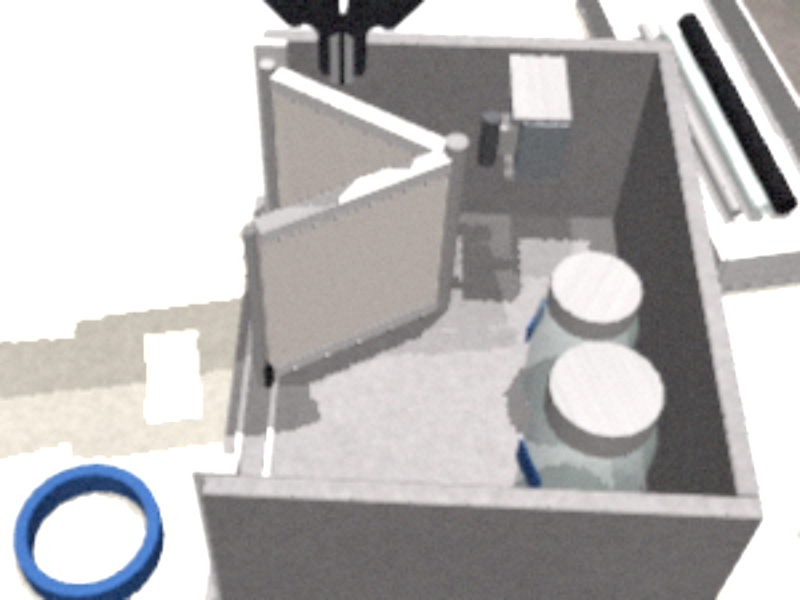

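The side view shows the panels folded to about q≈1.15, with the fold top at (457,142), the lead edge at (248,228) and the finger clear. I'll cross over and come down on the inner side of the second panel.

```bash
python3 -m jog '[[1,-20,6,0,0,0,0],[1,-45,14,0,0,0,0],[1,-70,22,0,0,0,0],[1,-91,26,0,0,0,0],[1,-91,26,0,0,0,0],[1,-91,26,20,0,0,0],[1,-91,26,40,0,0,0],[1,-91,26,60,0,0,0],[1,-91,26,70,0,0,0],[1,-91,26,70,0,0,0]]'; python3 go.py 78 85 150
```

```text
time: 7.85
eef_pos: [0.5664, -0.0191, 0.1468]
tcp_rot: [0.778, 0.628, -0.001, -0.002]
contact_force: [-0.5, -0.6, 0.1]
opening: 0.001
finger_force: 0.0
t 7.85 bay [ 75.1  -4.9 146.8] F(bay) [-0.4 -0.7  0.1] tip 0.014 op 0.0
shift tool mm [89.9  2.8 -3.2] turn [-0.005 -0.    -0.   ]
```

```bash
python3 -m jog '[[1,8,0,-3,0,0,0],[1,16,1,-3,0,0,0],[1,24,2,-3,0,0,0],[1,30,3,-3,0,0,0],[1,35,3,-3,0,0,0],[1,40,3,-3,0,0,0],[1,45,3,-3,0,0,0],[1,50,3,-3,0,0,0],[1,55,3,-3,0,0,0],[1,60,3,-3,0,0,0],[1,65,3,-3,0,0,0],[1,69,3,-3,0,0,0]]'; python3 go.py 78 98 150
```

```text
time: 9.05
eef_pos: [0.5851, 0.0474, 0.152]
tcp_rot: [0.778, 0.628, -0.0, -0.001]
contact_force: [1.1, -0.5, 0.2]
opening: -0.003
finger_force: 0.7
t 9.05 bay [ 79.4  64.1 152. ] F(bay) [ 1.2 -0.3  0.2] tip 0.014 op -0.0
shift tool mm [33.9 -1.4  2. ] turn [-0.001 -0.    -0.001]
```

Now I'll press through the catch slowly, at 2 mm per row.

```bash
python3 -m jog '[[1,2,0,0,0,0,0],[1,4,0,0,0,0,0],[1,6,0,0,0,0,0],[1,8,0,0,0,0,0],[1,10,0,0,0,0,0],[1,12,0,0,0,0,0],[1,14,0,0,0,0,0],[1,16,0,0,0,0,0]]'; python3 go.py 78 98 150
```

```text
time: 9.85
eef_pos: [0.5884, 0.0603, 0.1521]
tcp_rot: [0.778, 0.629, -0.002, 0.001]
contact_force: [-1.0, -7.9, 0.4]
opening: -0.001
finger_force: 3.9
t 9.85 bay [ 80.   77.4 152.1] F(bay) [ 0.7 -7.9  0.4] tip 0.014 op -0.0
shift tool mm [20.6 -2.   2. ] turn [-0.001  0.005 -0.   ]
```

```bash
python3 -m jog '[[1,2,0,0,0,0,0],[1,4,0,0,0,0,0],[1,6,0,0,0,0,0],[1,8,0,0,0,0,0],[1,9,0,0,0,0,0],[1,9,0,0,0,0,0]]'; python3 go.py 78 98 150
```

```text
time: 10.45
eef_pos: [0.5905, 0.0721, 0.1523]
tcp_rot: [0.778, 0.628, 0.0, -0.001]
contact_force: [0.5, -0.5, 0.3]
opening: 0.003
finger_force: 0.0
t 10.45 bay [ 79.5  89.3 152.3] F(bay) [ 0.6 -0.4  0.3] tip 0.014 op 0.0
shift tool mm [ 8.7 -1.5  2.3] turn [-0.001 -0.001 -0.001]
```

The force has dropped to zero at y=89, which suggests the catch snapped. I'll hold briefly, back off, rise and look.

```bash
python3 -m jog '[[1,2,0,0,0,0,0],[1,4,0,0,0,0,0],[1,4,0,0,0,0,0],[1,-10,0,0,0,0,0],[1,-40,0,0,0,0,0],[1,-70,0,0,0,0,0],[1,-90,0,0,0,0,0],[1,-90,0,-30,0,0,0],[1,-90,0,-70,0,0,0],[1,-90,0,-90,0,0,0],[1,-90,0,-90,0,0,0],[1,-90,0,-90,0,0,0]]'; python3 go.py; python3 - <<'E'
from plant import imaging
import cv2,sys
sys.path.insert(0,'.')
from h import *
p=np.load('bay.npy');im=imaging.read_camera('side')['image']
for q in(1.2,1.3,1.35,1.445):print(q,((proj('side',b2w([[140*np.sin(q),140-140*np.cos(q),172],[0,140-280*np.cos(q),172]],p))-[199.5,99.5])*2.667).round().tolist())
cv2.imwrite('pics/s4.png',cv2.convertScaleAbs(cv2.resize(im[100:325,200:500],(800,600)),alpha=1.6))
E
```

```text
time: 11.65
eef_pos: [0.5715, -0.0174, 0.2422]
tcp_rot: [0.778, 0.628, -0.0, 0.0]
contact_force: [-0.2, 0.9, -0.0]
opening: 0.0
finger_force: 0.0
t 11.65 bay [ 79.7  -2.2 242.2] F(bay) [-0.4  0.8 -0. ] tip 0.014 op 0.0
1.2 [[472.0, 121.0], [252.0, 173.0]]
1.3 [[478.0, 106.0], [256.0, 141.0]]
1.35 [[481.0, 99.0], [259.0, 125.0]]
1.445 [[484.0, 85.0], [262.0, 96.0]]
```

View pics/s4.png

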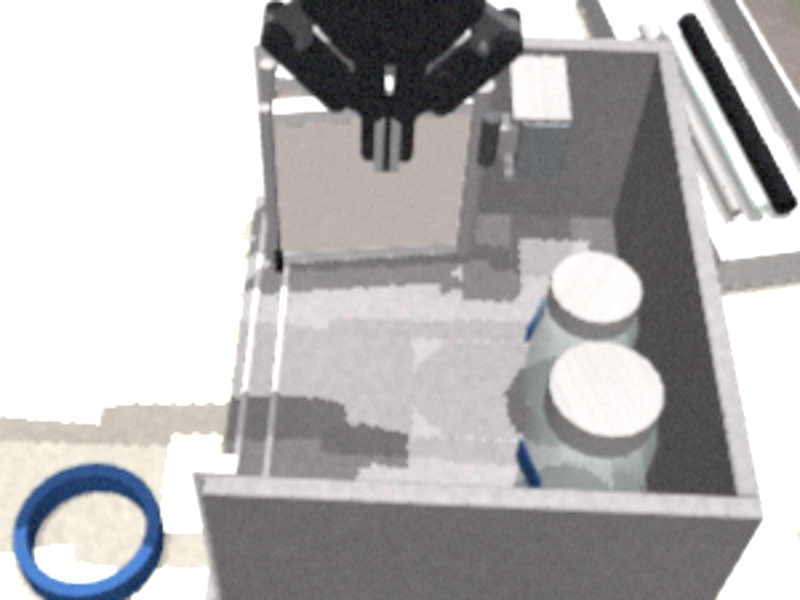

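The side view shows the door folded flat by the left wall, with the fold top near (488,86) and the lead edge near (266,96). These match the prediction for q=1.445. The jars and tape have not moved and the gripper is clear.

```bash
python3 -m jog '[[1,0,0,0,0,0,0],[1,0,0,0,0,0,0],[1,0,0,0,0,0,0]]'; python3 -c "
from plant import workorder
print(workorder.sign_off())"
```

```text
time: 12.0
eef_pos: [0.5714, -0.0167, 0.2411]
tcp_rot: [0.778, 0.628, -0.001, -0.001]
contact_force: [-0.0, 0.6, -0.6]
opening: -0.003
finger_force: 0.0
the job is handed in; nothing more can be done
None
```

The door is folded to about 1.445 rad and stays in the catch; the jars and tape look unmoved, the arm is clear, and I handed the job in at 12.0 s (sign-off returned no verdict).

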